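# Reset an indexed length stop and load the test bar

### The arm

A 6-joint arm with a two-finger parallel gripper is mounted at the origin on a cart in front of the work surface, level with it; the furniture and walls round the work are solid. World frame = base frame: x ahead of the robot, y to its left, z up, the work surface at z = 0. Lengths are in mm, angles in rad, forces in N, time in s.
With the tool pointing down it reaches from about 400 to 925 mm from the base axis. Payload 12.5 kg.
Tool frame: the origin (TCP) lies where the fingers leave the gripper's body, on its centre line; the fingertips stand 78 mm ahead of it and the grasp point (between the pads) lies 59 mm ahead of it (env.nose_length is the distance from the TCP to the fingertips, in mm); z points along the fingers, y is the line along which they close (so a half turn about z gives the same grasp; the last joint's range is limited). The gripper opens to 95 mm and grips with 3 to 60 N. Pads are 20 mm wide; open, the fingers measure 119 mm over their backs; the gripper's body (75 mm by 180 mm) begins 59 mm behind the grasp point.
Start: joints at [-1.406, 0.491, 1.559, -0, 1.092, -0.106], TCP at [167.21, -602.228, 292.261] pointing down, gripper open.
Joint ranges: [-3.1, 3.1], [-0.84, 2.19], [0.05, 2.79], [-1.13, 4.28], [0.06, 2.93], [-2.69, 2.69]. Speed limits (rad/s): [2.22, 2.22, 2.79, 3.14, 3.14, 3.14].

### API

Orientations are given as [roll, pitch, yaw] about the fixed x, y, z axes, in that order (R = Rz(yaw) Ry(pitch) Rx(roll)).
In Python, from cell import env gives the robot as it stands. The module is installed in compiled form; this text tells all that it offers.
- The arm moves only by the tool send_rows, never from a script. Its argument "series" is text: rows parted by semicolons, each of 6 numbers parted by spaces: the shift along the tool's x, y, z as a fraction of full scale, then the turn, a rotation vector about the tool's x, y, z as a fraction of full scale. A call has 1 to 5 rows; each row shifts and turns the commanded pose from where the row before left it, along the tool's axes as they then stand; what a row does not reach is not made up. Full scale, the value 1, is 60 mm for a shift and 10 degrees for a turn. A row lasts 1/8 s, in which the tool goes at most 62.5 mm and 10.7 degrees, less where a joint would pass 70% of its speed; a pose out of reach is approached as far as the arm can. A call with a number of a shift or a turn outside -1 to 1 is refused whole. A call with a gripper value outside its range is refused whole. "fingers" is the opening, from 0 (shut) to 1 (fully open), set as the call begins (left out, the last holds). The fingers move at their own pace and stop on an object; the grip force is fixed at half the most. Time passes only in rows, so rows that do not move let the fingers close. It gives the time, the measured TCP pose, the force, the opening and the grip force at its end, in the units of the state.
- env.state(): the state, without advancing time (a new reading comes with each control period).
- env.read_camera(name): name is "scene" or "top" or "wrist"; returns a dict with "color" (400x640x3 uint8, red, green, blue), "z_map" (400x640 float32, mm along the optical axis (not along the pixel's ray), 0 where there is no reading), "fovy" (degrees; the focal length in pixels is half the picture's height over the tangent of half this angle, whatever the lens; pixels are square), "cx", "cy" (the principal point, pixels), "R" (3x3) and "t" (3): a world point X has camera coordinates R X + t. Camera axes: x right, y down, z forward; pixel columns grow to the right and rows downward; lengths in mm; the calibration is good to about 2 mm. A picture is of the moment at which its call begins.
- env.job_done(): hands the job in; it is judged then, once.
The state is a dict: "t": time; "joints": joint angles; "qvel": joint speeds; "tau": joint torques, N m; "eef_pos": TCP position; "tcp_rot": TCP orientation; "ft_force": force on the tool from outside, world axes, zero at the start; "moment": the same for the moment, N m; "opening": opening from 0.0 (shut) to 1.0 (fully open); "grip_force": force on a finger pad.
Only numpy, scipy, OpenCV 4.12 (cv2) and the standard library are available. Lean on these libraries where they do the work, as an engineer would, in place of code of your own. Each camera call takes 0.05 s, during which the arm holds its last target. There are 200 camera calls.

### The job

Set the length stop for the longer of the two test bars: pull back the stop's spring plunger by its knob, slide the stop to the index hole that leaves the longer bar just enough room between stop and end plate, and let the pin drop fully home in that hole. Then lay the longer bar gently flat on the deck between the stop and the end plate, within their ears, and let go. Leave the shorter bar, the jar, the tape roll and the mug where they are.

Things in the scene. Friction and masses are not known exactly. Their poses are not given: they have to be found in the camera images.
- stop_stand: Fixed length-stop stand: aluminium deck 350 x 73 mm, 8 mm thick, top 141 mm above the worktop, on two grey legs. y = lengthwise toward the grey end plate, -x = front side, z up. Under the deck runs an index tube; on it slides a sleeve with the plunger, which carries by an arm behind the deck a stop block on the deck. Stop and end plate rise 40 mm above the deck.
- stop_slide (a joint): Position (m) of the sliding stop, growing toward the end plate (+y). Clear gap from stop to end plate = 0.238 minus this value. The tube has a long slot (0 to 0.030, where the pin starts), then three round holes at 0.055, 0.080, 0.105: gaps 183, 158, 133 mm. The longer bar belongs to the middle hole, 0.080. Slides with about 1 N friction while the pin is pulled; locked while it is home.
- pull_pin (a joint): Draw (m) of the spring plunger: 0 = pin fully home in slot or hole, 0.009 = pin tip at the tube's face, 0.014 = pulled to its end. The spring pulls home with 7 N at 0, 12 N at 0.014. Pin 10 mm thick with a round tip, which finds its 12 mm hole when released within about 2 mm of it.
- middle_hole (a point): Mouth of the middle one of the three round index holes, in the tube's sloping front face, 46 mm above the worktop. The pin's axis passes through it when the stop is at 0.080. Axes as the stand's.
- knob (a point): Centre of the plunger's black round knob (26 mm thick, 28 long), moves with it; pin home: 85 mm above the worktop. z = pull direction, 32 deg from vertical, leaning out of the stand's front; y along the tube to the end plate. Deck edge (133 to 141 mm up) is straight above: come in leaning, fingers best either side along y. An 18 mm bushing starts 18 mm below the centre, the sleeve 40 mm below.
- nest (a point): Fixed point where the longer bar's centre shall lie: 15 mm above the deck, 79 mm from the end plate's face and, with the stop at 0.080, from the stop's face. y lengthwise toward the end plate, x across, away from the front. Ears 18 mm high reach 24 mm from the end plate and 17 mm from the stop along y, 38 mm clear between them across x; mid deck is free.
- bar_long_centre (a point): Centre (half-way up) of the longer loose steel test bar, a dumb-bell 150 mm long lying on the worktop: square heads 30 x 30 mm, 32 mm long, at both ends and a round waist 20 mm thick and 86 mm long between them. y is its long axis, z up; the centre is 15 mm above what it lies on. Mass 0.28 to 0.56 kg.
- bar_short_centre (a point): Centre of the shorter loose test bar, same shape but 125 mm long (waist 61 mm). The two bars may start in each other's place. Not to be moved.
- jar: Amber jar with black cap, 57 mm diameter, 80 mm high, origin at the centre of its underside; bystander.
- tape: Roll of masking tape lying flat, 106 mm diameter, 25 mm high, origin at the centre of its underside; bystander.
- mug: Orange mug, 81 mm body, 113 mm over its handle, 101 mm high, origin at the centre of its underside; bystander.
Not all that is in view belongs to the job. What is shaped like the part that bears bar_long_centre but yellow is not meant.

How it is judged:
By the outcome, as a careful person would: the job done as asked, in the order asked, and still so for the second after the job is handed in, with the robot touching nothing.
It also fails if it takes over 54 s, if anything falls off the work surface, if the arm or the gripper's body presses on something with over 40 N, if the wrist force passes 120 N, or if a joint passes its speed limit or range.

## Working session

There is one attempt and no reset: what is moved stays moved. The work goes in short steps, Python scripts to look and compute and a tool call to move; the robot and the scene stay as the last step left them, time stands still between calls to the robot, and variables do not carry over. Pictures are saved under pics/ and viewed, at most 12 in all, crops included, and the job is handed in when it is done.

Besides the shell and the picture viewer there is one more tool, called after ">>>" as name(argument=value, ...) on one line, values as JSON. send_rows: Moves the arm, as the interface text tells. Shift numbers are shares of 60 mm and turn numbers shares of 10 degrees, none past 1 either way. Its arguments: {"type":"object","properties":{"series":{"type":"string"},"fingers":{"type":"number"}},"required":["series"]}

```bash
mkdir -p pics
cat > h.py <<'E'
import numpy as np, cv2
from cell import env
from scipy.spatial.transform import Rotation as Rn
def cloud(c):
    z=c["z_map"].astype(float); h,w=z.shape
    f=h/2/np.tan(np.radians(c["fovy"])/2)
    u,v=np.meshgrid(np.arange(w),np.arange(h))
    P=np.stack([(u-c["cx"])/f*z,(v-c["cy"])/f*z,z],-1)
    X=(P-np.array(c["t"]))@np.array(c["R"])
    X[z==0]=np.nan
    return X
def proj(c,X):
    f=200/np.tan(np.radians(c["fovy"])/2)
    p=np.array(c["R"])@np.array(X)+np.array(c["t"])
    return p[:2]/p[2]*f+[c["cx"],c["cy"]]
def look(n):
    c=env.read_camera(n); np.savez(f"{n}.npz",X=cloud(c),**{k:np.array(c[k]) for k in c}); return c
def load(n): return np.load(f"{n}.npz")
def rot(): return Rn.from_euler('xyz',env.state()["tcp_rot"])
E
python3 - <<'E'
from h import *
ims=[]
for n in("scene","top"):
    c=look(n); ims.append(c["color"][:,:,::-1])
    print(n,c["fovy"],c["R"],c["t"])
    cv2.imwrite(f"pics/{n}1.png",ims[-1])
print(env.state())
E
```

```text
scene 56.21726937039618 [[-0.91213039 -0.40962202  0.01509801]
 [-0.29663757  0.63422492 -0.71397822]
 [ 0.28288567 -0.65571987 -0.70000511]] [ 534.48740605  154.24353945 1050.32505544]
top 43.07604613715146 [[-0.06459744 -0.99791041  0.00141034]
 [-0.97471103  0.06279258 -0.21446561]
 [ 0.21392891 -0.01522861 -0.97673052]] [ 137.71143428  568.89464772 1384.79090878]
{'t': 0.1, 'joints': array([-1.40561492e+00,  4.91492996e-01,  1.55937583e+00, -1.83758615e-05,
        1.09169209e+00, -1.05596412e-01]), 'qvel': array([ 1.36212145e-04, -1.32394456e-03, -1.48388568e-03,  4.57651202e-06,
       -8.14343324e-05,  2.42959738e-04]), 'tau': array([ 4.01922254e-03, -6.13622546e+01, -2.58604950e+01,  6.94710924e-02,
        4.70134697e-02, -5.44349155e-05]), 'eef_pos': array([ 167.17477234, -602.09012939,  291.72841742]), 'tcp_rot': array([-3.14062807e+00, -8.58466746e-05,  2.70786260e-01]), 'ft_force': array([ 0.43324657, -0.10665748, -0.49660503]), 'moment': array([ 0.03221576,  0.02967188, -0.0202199 ]), 'grip_force': 0.0, 'opening': 1.0018109149111103}
```

View pics/scene1.png

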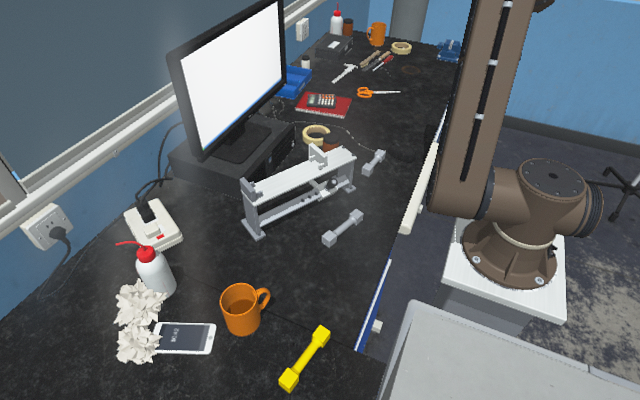

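View pics/top1.png

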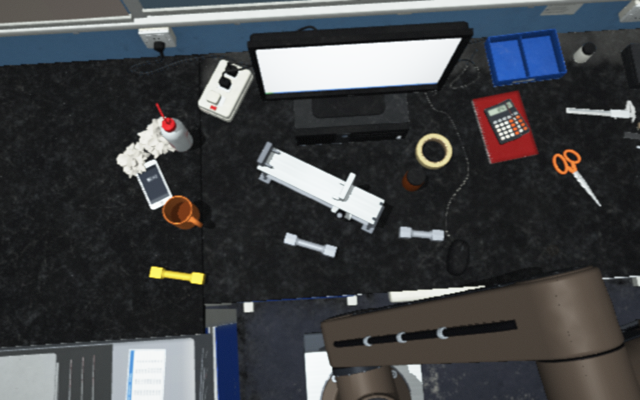

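The scene view shows the grey stand at (300,185) with the monitor behind it. In the top view the grey bars are at (311,245) and (421,234). The candidates for the long bar are the left grey bar (311,245), about 55 px long, the right grey bar (421,234), about 46 px, and the yellow decoy (176,275). I choose the left grey one, and will check it with measurements and one crop.

Run:
```python
from h import *
d=load("top"); X=d["X"]
def blob(u0,u1,v0,v1,lo,hi):
    P=X[v0:v1,u0:u1].reshape(-1,3); P=P[(P[:,2]>lo)&(P[:,2]<hi)]
    return P
for n,b in dict(left=(278,345,225,265),right=(392,450,220,250)).items():
    P=blob(*b,8,45)
    r=cv2.minAreaRect(P[:,:2].astype(np.float32)); print(n,len(P),r,"zmax",np.percentile(P[:,2],[50,95]),cv2.boxPoints(r).round().tolist())
P=blob(250,395,140,235,125,150); r=cv2.minAreaRect(P[:,:2].astype(np.float32)); print("deck",r,np.median(P[:,2]))
P=blob(250,395,140,235,165,195);
km=P[:,1]>np.median(P[:,1])
Q=blob(250,300,140,190,165,195); print("endplate",cv2.minAreaRect(Q[:,:2].astype(np.float32)),len(Q),np.median(Q[:,2]))
Q=blob(320,370,165,215,165,195); print("stop",cv2.minAreaRect(Q[:,:2].astype(np.float32)),len(Q),np.median(Q[:,2]))
for v,u in((228,372),(180,435),(181,415)): print(X[v-1:v+2,u-1:u+2].mean((0,1)))
im=d["color"][135:265,240:455,::-1]; a=cv2.resize(im,None,fx=3.7,fy=3.7,interpolation=3)[:, :800]
cv2.imwrite("pics/crop1.png",a)
s=load("scene")["color"][130:260,225:400,::-1]; cv2.imwrite("pics/crop2.png",cv2.resize(s,None,fx=4.5,fy=4.5,interpolation=3))
```

```text
left 481 ((447.16668701171875, 125.20455169677734), (96.91764831542969, 190.0065155029297), 3.6928625106811523) zmax [27.74679879 34.47545779] [[393.0, 217.0], [405.0, 27.0], [502.0, 34.0], [489.0, 223.0]]
right 435 ((454.9827880859375, -204.332763671875), (155.90028381347656, 85.2561264038086), 86.14508056640625) zmax [27.56141687 34.41107439] [[407.0, -279.0], [492.0, -285.0], [503.0, -129.0], [418.0, -124.0]]
deck ((600.1764526367188, 81.89476013183594), (351.0088195800781, 90.41011047363281), 60.13326644897461) 141.64797849392997
endplate ((678.8655395507812, 226.8516387939453), (30.23120880126953, 61.226139068603516), 74.67032623291016) 157 180.8457716566035
stop ((576.7196655273438, 21.317764282226562), (23.91553497314453, 73.5894546508789), 60.025150299072266) 168 180.20849678035034
[483.10610805 -59.55410807  10.61558264]
[ 617.31739766 -262.31929069    0.66373912]
[ 599.13962306 -184.55010211   80.24704432]
```

View pics/crop1.png

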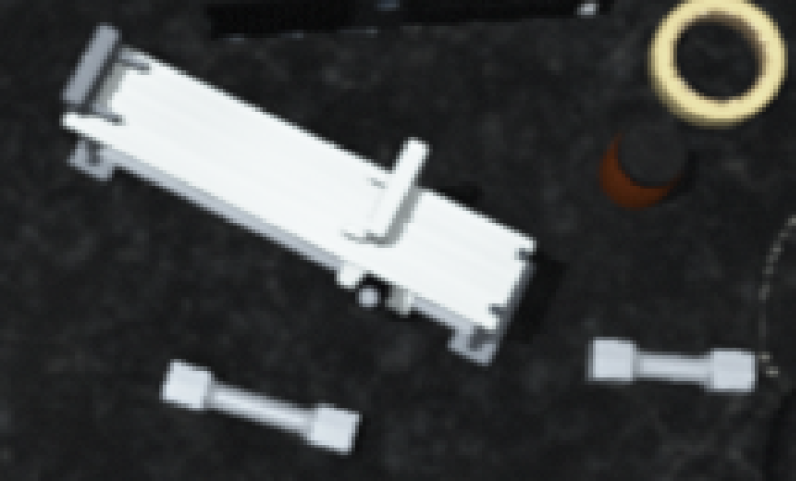

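View pics/crop2.png

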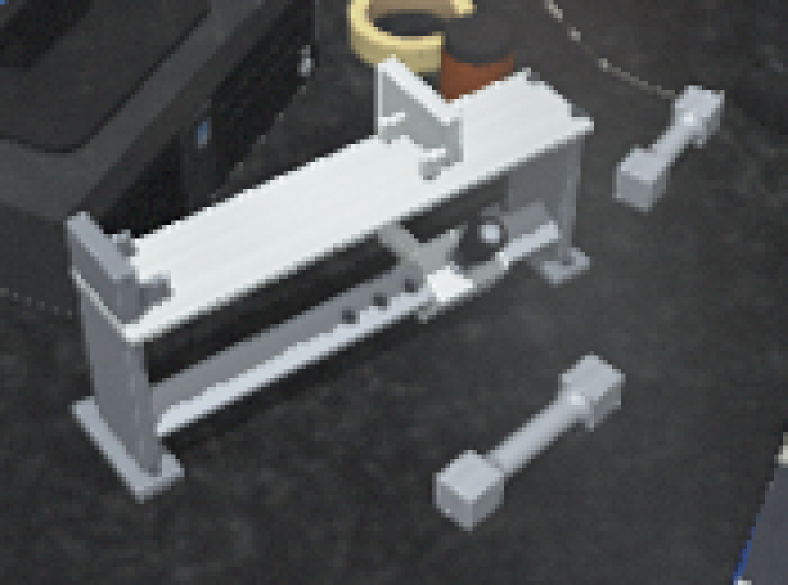

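The crops confirm the left grey bar is the longer one: its waist is clearly longer than the right bar's. The end plate is at the stand's upper left, and the knob is at top-view px (340,215). The three holes lie between the plunger and the end plate. Next I measure these precisely.

Run:
```python
from h import *
d=load("top"); X=d["X"]; g=d["color"].min(2).astype(int)
R=d["R"];t=d["t"];f=200/np.tan(np.radians(float(d["fovy"]))/2); C=-R.T@t
def plane(u,v,z):
    r=R.T@np.array([(u-d["cx"])/f,(v-d["cy"])/f,1.0]); return C+r*(z-C[2])/r[2]
for n,(u0,u1,v0,v1) in dict(left=(278,345,225,265),right=(392,450,220,250)).items():
    m=(g[v0:v1,u0:u1]>90)
    vv,uu=np.nonzero(m); P=np.array([plane(u+u0,v+v0,26)[:2] for u,v in zip(uu,vv)])
    r=cv2.minAreaRect(P.astype(np.float32)); print(n,len(P),r)
    Q=X[v0:v1,u0:u1][m]; print(np.nanmedian(Q,0))
# deck
m=np.zeros(g.shape,bool); m[140:235,250:395]=True
D=X[m&(abs(X[:,:,2]-141.5)<4)&(g>120)]
for it in range(1):
    best=None
    for a in np.radians(np.arange(56,66,.1)):
        y=np.array([np.cos(a),np.sin(a)]);x=np.array([y[1],-y[0]])
        px=D[:,:2]@x; w=np.percentile(px,99)-np.percentile(px,1)
        if best is None or w<best[0]: best=(w,np.degrees(a),x,y)
w,a,x,y=best; px=D[:,:2]@x;py=D[:,:2]@y
print("deck",w,a,np.percentile(px,[.5,2,50,98,99.5]),np.percentile(py,[.5,2,98,99.5]),len(D))
H=X[m&(X[:,:,2]>160)&(X[:,:,2]<200)]
hy=H[:,:2]@y;hx=H[:,:2]@x
print("high hist",[(int(b),int(n)) for n,b in zip(*np.histogram(hy,bins=np.arange(200,600,6))) if n])
K=m&(X[:,:,2]>165)
for lo,hi in((-1e3,hy.mean()),(hy.mean(),1e3)):
    s=(hy>lo)&(hy<hi); print(np.percentile(hy[s],[2,10,50,90,98]),np.percentile(hx[s],[2,98]))
for n in("top","scene"):
    e=load(n)
    if n=="top": box=(325,360,200,228)
    else: box=(318,345,170,195)
    u0,u1,v0,v1=box; Y=e["X"][v0:v1,u0:u1]; c=e["color"][v0:v1,u0:u1].max(2)
    q=Y[(c<60)&(Y[:,:,2]>55)&(Y[:,:,2]<130)]
    print("knob",n,len(q), (q[:,:2]@x).round()[:40], (q[:,:2]@y).round()[:40], q[:,2].round()[:40])
c=look("wrist"); s=env.state(); Rt=Rn.from_euler('xyz',s["tcp_rot"]).as_matrix()
Cw=-np.array(c["R"]).T@c["t"]
print("wristcam tool frame",Rt.T@(Cw-s["eef_pos"]),(np.array(c["R"])@Rt).round(3),c["fovy"])
```

```text
left 475 ((444.806640625, 124.77903747558594), (152.44595336914062, 33.44371032714844), 69.77030181884766)
[444.16471278 124.44181621  27.84922179]
right 421 ((455.3055114746094, -205.6278533935547), (144.04647827148438, 33.508426666259766), 81.04136657714844)
[ 455.65060603 -200.15693295   27.88876164]
deck 71.75769361968611 60.20000000000006 [435.4761256  436.40852685 470.95548367 506.76869609 508.28186807] [196.58278369 202.01848827 523.23849019 531.12320351] 2598
high hist [(290, 38), (296, 65), (302, 65), (308, 4), (314, 5), (320, 3), (500, 1), (506, 3), (512, 6), (518, 1), (524, 29), (530, 69), (536, 52), (542, 20)]
[293.16244245 293.9737042  300.21708703 307.0225893  318.10448746] [453.15915934 526.18983904]
[512.18061489 528.85332842 533.83675233 542.00873334 543.7554189 ] [445.88138082 505.17814842]
knob top 36 [437. 438. 440. 440. 433. 435. 435. 437. 438. 440. 430. 433. 435. 437.
 439. 427. 432. 434. 436. 424. 432. 433. 429. 431. 421. 427. 419. 424.
 425. 418. 419. 419. 421. 421. 424. 419.] [297. 294. 292. 289. 296. 293. 290. 288. 286. 283. 297. 287. 284. 282.
 280. 298. 283. 281. 278. 300. 280. 277. 278. 276. 295. 277. 294. 279.
 276. 288. 285. 282. 280. 277. 275. 282.] [ 97.  97.  95.  97. 101.  98. 108. 102. 104.  98. 101. 107. 106. 100.
  97.  95. 106. 103.  98.  89.  98. 101. 100.  99.  89. 100.  86.  97.
  98.  90.  92.  97.  90. 100.  91.  81.]
knob scene 21 [435. 440. 435. 429. 438. 444. 439. 430. 430. 442. 436. 431. 428. 419.
 438. 433. 421. 431. 432. 428. 425.] [300. 300. 300. 301. 301. 300. 300. 303. 300. 301. 302. 303. 301. 293.
 301. 301. 295. 302. 298. 297. 296.] [97. 90. 94. 98. 88. 79. 82. 91. 90. 76. 82. 86. 88. 90. 76. 80. 85. 78.
 75. 77. 79.]
wristcam tool frame [ 72.64538497  -0.66521366 -92.74524863] [[-0.     1.    -0.   ]
 [-0.965 -0.    -0.26 ]
 [-0.26   0.     0.965]] 58.313822369286584
```

```bash
cat >> h.py <<'E'
A=np.radians(60.2); YS=np.array([np.cos(A),np.sin(A),0]); XS=np.array([np.sin(A),-np.cos(A),0]); ZS=np.array([0,0,1.])
def W(x,y,z): return x*XS+y*YS+z*ZS
def S(p): return np.array([p@XS,p@YS,p[2]])
def Rlean(deg,y=YS):
    x0=np.cross(y,ZS); l=np.radians(deg); z=np.sin(l)*x0-np.cos(l)*ZS   # lean: tool z tilts to +x
    return np.stack([np.cross(y,z),y,z],1)
def plan(p,Rt,n):
    s=env.state(); P=np.array(s["eef_pos"]); R=Rn.from_euler('xyz',s["tcp_rot"]); T=Rn.from_matrix(Rt); P0=P.copy()
    tot=(R.inv()*T).as_rotvec(); R0=R; rows=[]
    for i in range(1,n+1):
        d=np.round(R.inv().apply(P0+(p-P0)*i/n-P)/60,2)
        w=np.round((R.inv()*(R0*Rn.from_rotvec(tot*i/n))).as_rotvec()/np.radians(10),2)
        P=P+R.apply(d*60); R=R*Rn.from_rotvec(w*np.radians(10)); rows.append(" ".join(f"{v:g}" for v in [*d,*w]))
    for i in range(0,n,5): print("; ".join(rows[i:i+5]))
E
python3 - <<'E'
from h import *
plan(W(420,400,340),Rlean(0),15)
E
```

```text
0.64 -0.68 -0.05 -0 -0 -0.9; 0.75 -0.56 -0.06 -0 -0 -0.9; 0.82 -0.44 -0.05 -0 -0 -0.89; 0.88 -0.32 -0.05 -0 -0 -0.9; 0.91 -0.17 -0.05 0 -0 -0.9
0.94 -0.02 -0.06 0 -0 -0.9; 0.92 0.12 -0.05 0 -0 -0.9; 0.89 0.27 -0.05 0 -0 -0.89; 0.85 0.4 -0.06 0 -0 -0.9; 0.77 0.53 -0.05 0 -0 -0.9
0.67 0.64 -0.05 0 -0 -0.9; 0.57 0.74 -0.06 0 -0 -0.89; 0.45 0.82 -0.05 0 -0 -0.9; 0.31 0.88 -0.05 0 -0 -0.9; 0.18 0.92 -0.05 0 -0 -0.9
```

>>> send_rows(series="0.64 -0.68 -0.05 0 0 -0.9; 0.75 -0.56 -0.06 0 0 -0.9; 0.82 -0.44 -0.05 0 0 -0.9; 0.88 -0.32 -0.05 0 0 -0.9; 0.91 -0.17 -0.05 0 0 -0.9")

```text
t: 0.78
eef_pos: [299.2, -353.6, 307.9]
tcp_rot: [3.142, 0.0, 1.061]
ft_force: [0.6, 0.2, 0.4]
opening: 1.0
grip_force: 0.0
```

>>> send_rows(series="0.94 -0.02 -0.06 0 0 -0.9; 0.92 0.12 -0.05 0 0 -0.9; 0.89 0.27 -0.05 0 0 -0.9; 0.85 0.4 -0.06 0 0 -0.9; 0.77 0.53 -0.05 0 0 -0.9")

```text
t: 1.4
eef_pos: [431.0, -106.1, 324.3]
tcp_rot: [3.141, 0.0, 1.847]
ft_force: [0.5, -0.2, -0.5]
opening: 0.999
grip_force: 0.0
```

>>> send_rows(series="0.67 0.64 -0.05 0 0 -0.9; 0.57 0.74 -0.06 0 0 -0.9; 0.45 0.82 -0.05 0 0 -0.9; 0.31 0.88 -0.05 0 0 -0.9; 0.18 0.92 -0.05 0 0 -0.9")

```text
t: 2.02
eef_pos: [561.9, 141.5, 339.6]
tcp_rot: [-3.141, 0.0, 2.632]
ft_force: [0.1, -1.0, -0.0]
opening: 1.0
grip_force: 0.0
```

Run:
```python
from h import *
s=env.state(); print(s["t"],S(s["eef_pos"]),s["joints"],s["tcp_rot"])
print(Rn.from_euler('xyz',s["tcp_rot"]).as_matrix().T@Rlean(0))
c=look("wrist"); cv2.imwrite("pics/w1.png",c["color"][:,:,::-1])
```

```text
2.025 [417.26059135 402.04833993 339.58376578] [ 1.32812606e-01  3.81251452e-01  1.61115073e+00 -2.10962997e-04
  1.14932852e+00 -9.28717799e-01] [-3.14135582e+00  4.71378866e-06  2.63241305e+00]
[[ 9.99940284e-01 -1.09282968e-02  4.71378866e-06]
 [ 1.09282954e-02  9.99940256e-01  2.36830912e-04]
 [-7.30166554e-06 -2.36765256e-04  9.99999972e-01]]
```

View pics/w1.png

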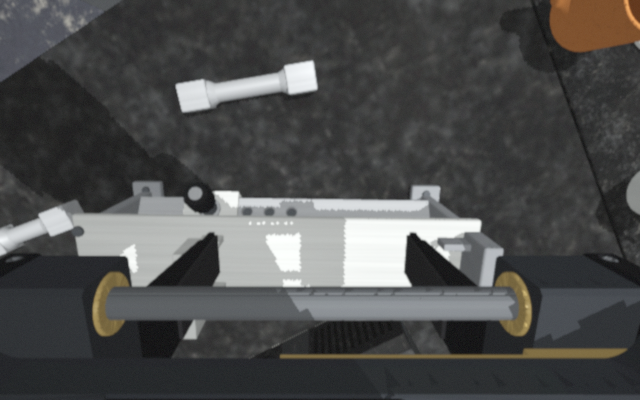

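The wrist view shows the long bar at (248,87), the knob at (203,197), three holes at (246/269/292,212) and the end plate at (485,250).

Run:
```python
from h import *
d=load("wrist"); X=d["X"]; g=d["color"].max(2).astype(int)
R=d["R"];t=d["t"];f=200/np.tan(np.radians(float(d["fovy"]))/2); C=-R.T@t
def ray(u,v): return R.T@np.array([(u-d["cx"])/f,(v-d["cy"])/f,1.0])
def pz(u,v,z):
    r=ray(u,v); return S(C+r*(z-C[2])/r[2])
XY=X@np.stack([XS,YS,ZS],1)
# deck front edge
for u in (100,250,300,400,460):
    v=[v for v in range(200,250) if abs(XY[v,u,2]-141)<4]
    print("deck edge",u,v[0],XY[v[0]+2,u].round(1))
# holes
G=g[200:224,236:302]; print(np.round(G[8:16].min(0)))
for a,b in((238,256),(260,279),(283,301)):
    w=np.clip(110-g[204:220,a:b],0,None).astype(float); vv,uu=np.mgrid[204:220,a:b]
    u,v=(w*uu).sum()/w.sum(),(w*vv).sum()/w.sum(); print("hole",u,v,pz(u,v,46))
# knob
m=(g[180:218,185:220]<60); vv,uu=np.nonzero(m); print("knob px",np.percentile(uu+185,[2,50,98]),np.percentile(vv+180,[2,50,98]))
Q=XY[180:218,185:220]; q=Q[(Q[:,:,2]>85)&(Q[:,:,2]<112)]; print("knob pts",len(q),np.percentile(q,[2,50,98],axis=0).round(1))
# light disc top of knob
Z=XY[184:204,186:206]; print(np.nanmax(Z[:,:,2]), pz(196,193,97))
# plate
Q=XY[225:300,430:510].reshape(-1,3); q=Q[(Q[:,2]>165)&(Q[:,2]<190)]; print("plate top",len(q),np.percentile(q,[1,5,50,95,99],axis=0).round(1))
q=Q[(Q[:,2]>150)&(Q[:,2]<158)]; print("ears",np.percentile(q,[2,50,98],axis=0).round(1))
# stop
Q=XY[240:345,100:240].reshape(-1,3); q=Q[(Q[:,2]>165)&(Q[:,2]<190)]; print("stop",len(q),np.percentile(q,[1,5,50,95,99],axis=0).round(1) if len(q) else 0)
# bar
m=np.zeros(g.shape,bool); m[50:120,165:330]=True; m&=(g>110)
vv,uu=np.nonzero(m); P=np.array([pz(u,v,25) for u,v in zip(uu,vv)])
print("bar",cv2.minAreaRect(P[:,:2].astype(np.float32)),np.median(XY[m][:,2]), np.nanpercentile(XY[m][:,2],95))
q=XY[m]; q=q[q[:,2]>24]; print("bar heads",cv2.minAreaRect(q[:,:2].astype(np.float32)))
q2=q[:,:2]; mu=q2.mean(0); ev=np.linalg.eigh(np.cov((q2-mu).T))[1][:,1]; print(mu,ev)
```

```text
deck edge 100 215 [436.9 222.1 141.3]
deck edge 250 216 [436.2 349.9 142. ]
deck edge 300 217 [437.3 392.2 139.9]
deck edge 400 219 [437.6 477.5 141.5]
deck edge 460 220 [438.2 529.  140.8]
[164 155 152 154 151 136 115  96  90  87  89  89  89  88  91 102 132 153
 153 154 155 155 155 155 154 155 155 144 119  99  89  88  87  87  86  88
  89 101 129 152 155 156 155 155 155 154 155 156 156 149 124  99  88  88
  87  86  86  86  87  96 122 150 157 156 158 158]
hole 246.93222506393863 211.38107416879797 [459.00137632 329.58130909  46.        ]
hole 269.05528846153845 211.57692307692307 [458.9579844  354.44517949  46.        ]
hole 291.19248291571756 211.91230068337129 [459.0780176  379.32726861  46.        ]
knob px [185. 202. 213.] [180. 198. 211.]
knob pts 697 [[417.9 280.6  86. ]
 [429.8 292.6  97. ]
 [446.8 302.8 102.8]]
103.25168243251154 [425.88061986 290.7210236   97.        ]
plate top 1048 [[445.5 531.5 165.3]
 [445.8 531.8 166.9]
 [458.3 534.2 179.9]
 [475.9 543.2 182. ]
 [477.9 545.3 182.5]]
ears [[445.5 509.9 150.2]
 [451.9 531.8 154.4]
 [478.6 543.8 157.9]]
stop 333 [[453.5 296.3 165.6]
 [453.7 297.1 166.8]
 [517.5 305.4 179.6]
 [526.4 309.6 181.3]
 [527.5 309.8 181.8]]
bar ((324.239501953125, 329.89599609375), (31.93278694152832, 152.93067932128906), 9.880392074584961) nan 31.463303594119342
bar heads ((324.7853088378906, 330.5683288574219), (30.121952056884766, 149.78733825683594), 9.789718627929688)
[324.85896195 330.90413009] [-0.17028049  0.98539563]
```

The hole spacing measures 24.9 mm against a nominal 25. The gap gives s≈16.3 mm, and the knob y of 290.7 agrees with that. The left bar measures 150 mm. Now I move to the pre-grasp pose.

Run:
```python
from h import *
plan(W(364.6,290.7,197),Rlean(32),5)
```

```text
0.18 -0.38 0.47 0.01 -0.64 0.02; 0.24 -0.39 0.46 0.01 -0.64 0.02; 0.28 -0.38 0.42 0.01 -0.64 0.03; 0.32 -0.39 0.39 0.01 -0.64 0.02; 0.36 -0.39 0.35 0 -0.64 0.02
```

>>> send_rows(series="0.18 -0.38 0.47 0.01 -0.64 0.02; 0.24 -0.39 0.46 0.01 -0.64 0.02; 0.28 -0.38 0.42 0.01 -0.64 0.03; 0.32 -0.39 0.39 0.01 -0.64 0.02; 0.36 -0.39 0.35 0 -0.64 0.02")

```text
t: 2.7
eef_pos: [471.6, 71.5, 219.4]
tcp_rot: [-3.119, 0.495, 2.606]
ft_force: [1.2, -0.2, -0.3]
opening: 1.001
grip_force: 0.0
```

Run:
```python
from h import *
s=env.state(); print(s["t"],S(s["eef_pos"]),s["joints"])
c=look("wrist"); cv2.imwrite("pics/w2.png",c["color"][:,:,::-1])
print("knob expected px",proj(c,W(434.6,290.7,85)),"top face",proj(c,W(434.6-.53*14,290.7,85+.848*14)))
plan(W(401.7,290.7,137.6),Rlean(32),3)
```

```text
2.7 [373.71312974 296.44415426 219.39961792] [ 0.14064978  0.34943727  2.16342927 -0.94204615  0.40013272 -0.04903948]
knob expected px [309.49308226 200.07582231] top face [308.68440726 204.17507697]
0.08 -0.01 0.47 -0.06 -0.11 -0.03; 0.08 -0.02 0.47 -0.07 -0.12 -0.02; 0.09 -0.02 0.47 -0.06 -0.11 -0.03
```

View pics/w2.png

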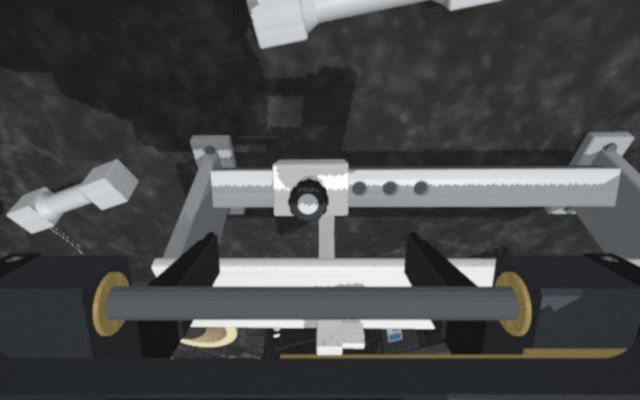

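The knob is at (308,202), as predicted, and centred between the fingers. I go in on the axis.

>>> send_rows(series="0.08 -0.01 0.3 -0.06 -0.11 -0.03; 0.08 -0.02 0.3 -0.07 -0.12 -0.02; 0.09 -0.02 0.3 -0.06 -0.11 -0.03")

```text
t: 3.12
eef_pos: [491.3, 66.3, 191.2]
tcp_rot: [-3.13, 0.504, 2.622]
ft_force: [-60.6, 28.6, 20.8]
opening: 0.998
grip_force: 28.6
```

Run:
```python
from h import *
s=env.state(); print(s["t"],S(s["eef_pos"]),s["joints"],s["ft_force"])
plan(W(401.7,290.7,137.6),Rlean(32),3)
```

```text
3.125 [393.3666271  301.73212156 191.16828021] [ 0.11738161  0.42072703  2.16046543 -1.12261967  0.33496032  0.10632908] [-60.55608609  28.64774249  20.79616304]
0.1 -0.06 0.28 -0.02 -0.1 0; 0.11 -0.06 0.29 -0.02 -0.11 0; 0.11 -0.06 0.27 -0.02 -0.1 0
```

The arm drifted because joint 4 is at its range limit (-1.13), and the fingertips are touching the deck edge. I back off, then fit the kinematics to pick a lean that is reachable.

>>> send_rows(series="0.1 0 -0.5 0 0 0; 0.1 0 -0.7 0 0.3 0")

```text
t: 3.38
eef_pos: [458.1, 88.1, 247.2]
tcp_rot: [-3.132, 0.462, 2.622]
ft_force: [0.1, -1.3, -0.2]
opening: 1.002
grip_force: 0.0
```

```bash
cat > kin.py <<'E'
from h import *
from scipy.optimize import least_squares
def fk(q,k):
    a1,d1,a2,a3,d4,d6,s4,s6,o6=k
    Ry=lambda a:Rn.from_euler('y',a); Rz=lambda a:Rn.from_euler('z',a)
    R1=Rz(q[0]); p=R1.apply([a1,0,d1]); R2=R1*Ry(q[1]); p=p+R2.apply([0,0,a2]); R3=R2*Ry(q[2])
    p=p+R3.apply([a3,0,d4]); R=R3*Rz(s4*q[3])*Ry(q[4]); p=p+R.apply([0,0,d6])
    return p,R*Rz(s6*q[5]+o6)
DATA=[([-1.40561492,.491492996,1.55937583,0,1.09169209,-.105596412],[167.175,-602.09,291.728],[-3.14062807,0,.27078626])]
E
python3 - <<'E'
from kin import *
import json
s=env.state(); print(s["t"],S(s["eef_pos"]),s["joints"],s["ft_force"],s["tcp_rot"])
D=list(DATA)
D.append(([.132812606,.381251452,1.61115073,-.00021,1.14932852,-.928717799],W(417.26059,402.04834,339.58377),[-3.14135582,0,2.63241305]))
D.append(([.14064978,.34943727,2.16342927,-.94204615,.40013272,-.04903948],W(373.713,296.444,219.4),[-3.119,.495,2.606]))
D.append(([.11738161,.42072703,2.16046543,-1.12261967,.33496032,.10632908],W(393.3666,301.7321,191.168),[-3.13,.504,2.622]))
D.append((list(s["joints"]),s["eef_pos"],s["tcp_rot"]))
for s4 in(1,-1):
  for s6 in (1,-1):
    def res(k):
        o=[]
        for q,p,e in D:
            P,R=fk(q,[*k[:6],s4,s6,k[6]]); o+=list((P-p)); o+=list((R.inv()*Rn.from_euler('xyz',e)).as_rotvec()*200)
        o.append((k[3])*.001)
        return o
    best=min((least_squares(res,[50,300,500,0,500,200,o]) for o in(0,1.57,3.14,-1.57)),key=lambda r:r.cost)
    print(s4,s6,best.cost,best.x.round(2))
    if best.cost<200: json.dump([*best.x[:6],s4,s6,best.x[6]],open("k.json","w"))
E
```

```text
3.375 [353.71610936 304.14544554 247.22393385] [ 0.16978703  0.2837588   2.14403579 -0.72051184  0.4559328  -0.26534192] [ 0.07317597 -1.28654383 -0.23339733] [-3.13247197  0.46162501  2.62150373]
1 1 4377.223084366654 [125.29 -77.72 505.81 -34.57 272.39 -23.75   1.57]
1 -1 56286.94136946921 [125.29 -77.72 505.81 -34.57 272.39 -23.75   1.07]
-1 1 109089.25871051854 [ 9.6980e+01 -1.5720e+01  5.2411e+02 -1.7020e+01  3.0371e+02  2.5510e+01
  5.2000e-01]
-1 -1 72564.09393823687 [ 9.6980e+01 -1.5720e+01  5.2411e+02 -1.7020e+01  3.0371e+02  2.5510e+01
  1.0000e-02]
```

```bash
cat > kin.py <<'E'
from h import *
from scipy.optimize import least_squares
def fk(q,k):
    a1,d1,a2,a3,d4,d6,b3,b4,o6=k
    Ry=lambda a:Rn.from_euler('y',a); Rz=lambda a:Rn.from_euler('z',a)
    R1=Rz(q[0]); p=R1.apply([a1,0,d1]); R2=R1*Ry(q[1]); p=p+R2.apply([0,0,a2]); R3=R2*Ry(q[2])
    p=p+R3.apply([a3,b3,d4]); R4=R3*Rz(q[3]); R=R4*Ry(q[4]); p=p+R.apply([0,b4,d6])
    return p,R*Rz(q[5]+o6)
E
python3 - <<'E'
from kin import *
import json
s=env.state()
D=[([-1.40561492,.491492996,1.55937583,0,1.09169209,-.105596412],[167.175,-602.09,291.728],[-3.14062807,0,.27078626])]
D.append(([.132812606,.381251452,1.61115073,-.00021,1.14932852,-.928717799],W(417.26059,402.04834,339.58377),[-3.14135582,0,2.63241305]))
D.append(([.14064978,.34943727,2.16342927,-.94204615,.40013272,-.04903948],W(373.713,296.444,219.4),[-3.119,.495,2.606]))
D.append(([.11738161,.42072703,2.16046543,-1.12261967,.33496032,.10632908],W(393.3666,301.7321,191.168),[-3.13,.504,2.622]))
D.append((list(s["joints"]),s["eef_pos"],s["tcp_rot"]))
def res(k):
    o=[]
    for q,p,e in D:
        P,R=fk(q,k); o+=list((P-p)); o+=list((R.inv()*Rn.from_euler('xyz',e)).as_rotvec()*200)
    return o+list((np.array(k[:8])-k0[:8])*.003)
for b in((66,0),(0,66)):
    k0=np.array([50,200,500,0,500,250,*b,1.57])
    r=least_squares(res,k0); print(r.cost,r.x.round(2), np.abs(r.fun[:30]).max())
    if r.fun@r.fun<60 and not globals().get('bc',1e9)<r.cost: bc=r.cost; json.dump(list(r.x),open("k.json","w"))
import os
if os.path.exists("k.json"):
    k=json.load(open("k.json")); lo=np.array([-3.1,-.84,.05,-1.13,.06,-2.69]);hi=np.array([3.1,2.19,2.79,4.28,2.93,2.69])
    Kc=np.array([434.6,290.7,85])
    for lean in(10,15,20,25,32,40,48,56,64):
        for yy in(290.7,354.4):
            R=Rlean(lean); p=W(Kc[0],yy,85)-61*R[:,2]
            f=lambda q:np.r_[(fk(q,k)[0]-p),(fk(q,k)[1].inv()*Rn.from_matrix(R)).as_rotvec()*200]
            out=[]
            for q0 in(s["joints"],[.1,.5,1.8,.5,.8,-.5],[.1,.5,1.8,2.5,.8,-2],[.1,.5,1.8,3.8,.8,-2],[.1,.5,1.8,-.5,.8,0]):
                r=least_squares(f,np.clip(q0,lo+.01,hi-.01),bounds=(lo,hi)); out.append((round(r.cost,2),r.x.round(2).tolist()))
            print(lean,yy,min(out))
E
```

```text
0.10964438288238587 [-2.0000e-02  1.9681e+02  5.8676e+02  4.3120e+01  4.1105e+02  1.9429e+02
  6.5920e+01 -2.0000e-02  1.5700e+00] 0.056375293433522836
0.14880075638278054 [ 2.0000e-02  1.9675e+02  5.8675e+02  4.3110e+01  4.1100e+02  1.9426e+02
  6.5900e+01 -0.0000e+00  1.5700e+00] 0.056375293433522836
10 290.7 (np.float64(0.0), [-0.02, 0.53, 2.04, -0.2, 0.43, -0.89])
10 354.4 (np.float64(0.0), [0.09, 0.56, 1.94, -0.21, 0.5, -0.78])
15 290.7 (np.float64(0.0), [0.01, 0.52, 2.08, -0.4, 0.34, -0.67])
15 354.4 (np.float64(0.0), [0.12, 0.56, 1.98, -0.39, 0.42, -0.59])
20 290.7 (np.float64(0.0), [0.03, 0.52, 2.13, -0.75, 0.27, -0.31])
20 354.4 (np.float64(0.0), [0.14, 0.55, 2.02, -0.66, 0.35, -0.31])
25 290.7 (np.float64(8.54), [0.05, 0.52, 2.16, -1.13, 0.25, 0.08])
25 354.4 (np.float64(0.0), [0.17, 0.56, 2.06, -1.01, 0.32, 0.06])
32 290.7 (np.float64(401.18), [0.08, 0.51, 2.15, -1.13, 0.29, 0.1])
32 354.4 (np.float64(172.56), [0.2, 0.56, 2.07, -1.13, 0.36, 0.2])
40 290.7 (np.float64(1567.5), [0.11, 0.51, 2.15, -1.13, 0.34, 0.13])
40 354.4 (np.float64(1031.52), [0.23, 0.56, 2.06, -1.13, 0.43, 0.23])
48 290.7 (np.float64(3489.29), [0.14, 0.52, 2.13, -1.13, 0.41, 0.18])
48 354.4 (np.float64(2590.53), [0.27, 0.57, 2.04, -1.13, 0.51, 0.28])
56 290.7 (np.float64(6131.83), [0.19, 0.53, 2.12, -1.13, 0.49, 0.24])
56 354.4 (np.float64(4801.44), [0.31, 0.59, 2.02, -1.13, 0.61, 0.34])
64 290.7 (np.float64(0.0), [0.25, 0.8, 2.41, 3.89, 1.17, 1.63])
64 354.4 (np.float64(0.0), [0.36, 0.79, 2.28, 4.06, 1.07, 1.51])
```

The kinematics fit to well under 1 mm. A lean of about 22° is reachable and clears the deck edge. I check joints along the whole route.

```bash
cat >> kin.py <<'E'
import json
LO=np.array([-3.1,-.84,.05,-1.13,.06,-2.69]);HI=np.array([3.1,2.19,2.79,4.28,2.93,2.69]); KK=json.load(open("k.json"))
def ik(p,R,q0):
    f=lambda q:np.r_[(fk(q,KK)[0]-p),(fk(q,KK)[1].inv()*Rn.from_matrix(R)).as_rotvec()*200]
    r=least_squares(f,np.clip(q0,LO+.01,HI-.01),bounds=(LO,HI)); return r.cost,r.x
E
python3 - <<'E'
from kin import *
K=np.array([434.6,290.7,85]); zp=np.array([-.53,0,.848]); q=env.state()["joints"]
for lean in(21,23):
    R=Rlean(lean); l=np.radians(lean); b=np.array([-np.sin(l),0,np.cos(l)])
    for n,off in dict(pre=b*135,grasp=b*63,pull=b*63+zp*12,slid=b*63+zp*12+[0,63.7,0],home=b*63+[0,63.7,0],out=b*135+[0,63.7,0]).items():
        c,x=ik(W(*(K+off)),R,q); print(lean,n,round(c,2),x.round(2))
R=Rlean(22); l=np.radians(22); b=np.array([-np.sin(l),0,np.cos(l)])
print(K+b*135); plan(W(*(K+b*135)),R,4)
E
```

```text
21 pre 0.0 [ 0.07  0.36  2.12 -0.54  0.4  -0.51]
21 grasp 0.0 [ 0.04  0.51  2.14 -0.83  0.26 -0.23]
21 pull 0.0 [ 0.04  0.49  2.14 -0.78  0.28 -0.28]
21 slid 0.0 [ 0.16  0.53  2.04 -0.68  0.36 -0.28]
21 home 0.0 [ 0.15  0.55  2.03 -0.71  0.35 -0.25]
21 out 0.0 [ 0.18  0.42  2.02 -0.53  0.48 -0.42]
23 pre 0.0 [ 0.08  0.36  2.15 -0.66  0.37 -0.38]
23 grasp 0.0 [ 0.05  0.52  2.15 -1.03  0.25 -0.02]
23 pull 0.0 [ 0.05  0.49  2.16 -0.96  0.26 -0.08]
23 slid 0.0 [ 0.17  0.53  2.05 -0.82  0.35 -0.14]
23 home 0.0 [ 0.16  0.55  2.05 -0.85  0.33 -0.1 ]
23 out 0.0 [ 0.2   0.42  2.04 -0.63  0.45 -0.32]
[384.02810989 290.7        210.16982037]
-0.04 -0.05 0.19 -0.01 0.11 -0; -0.05 -0.06 0.2 -0.02 0.11 -0; -0.05 -0.05 0.19 -0.01 0.11 -0; -0.06 -0.06 0.19 -0.01 0.11 -0
```

>>> send_rows(series="-0.04 -0.05 0.19 -0.01 0.11 0; -0.05 -0.06 0.2 -0.02 0.11 0; -0.05 -0.05 0.19 -0.01 0.11 0; -0.06 -0.06 0.19 -0.01 0.11 0; 0 0 0 0 0 0")

```text
t: 4.0
eef_pos: [478.8, 60.4, 210.4]
tcp_rot: [3.141, 0.389, 2.619]
ft_force: [-0.5, 0.1, -0.7]
opening: 0.998
grip_force: 0.0
```

Run:
```python
from h import *
s=env.state(); print(s["t"],S(s["eef_pos"]),s["joints"].round(2),s["ft_force"])
c=look("wrist"); X=c["color"]; g=X.max(2).astype(int)
print("exp knob",proj(c,W(434.6,290.7,85)),"top",proj(c,W(427.2,290.7,96.9)))
p=proj(c,W(434.6,290.7,85)).round().astype(int); a=g[p[1]-30:p[1]+30,p[0]-40:p[0]+40]; vv,uu=np.nonzero(a<45); print("dark bbox",np.percentile(uu,[3,50,97])+p[0]-40,np.percentile(vv,[3,50,97])+p[1]-30)
cv2.imwrite("pics/w3.png",X[:,:,::-1])
R=Rlean(22); plan(W(434.6,290.7,85)-63*R[:,2],R,5)
```

```text
4.0 [385.45077128 290.36245546 210.36316105] [ 0.07  0.36  2.13 -0.61  0.38 -0.43] [-0.47055383  0.10239165 -0.69022437]
exp knob [312.07721443 216.95578158] top [312.07003295 219.98944619]
dark bbox [275. 303. 344.] [200. 233. 246.]
0 0 0.24 -0 0.01 -0; 0.01 0 0.24 -0 0 -0; 0 0 0.24 -0 0.01 -0.01; 0.01 0 0.24 -0 0 0; 0 0.01 0.24 -0 0.01 -0
```

View pics/w3.png

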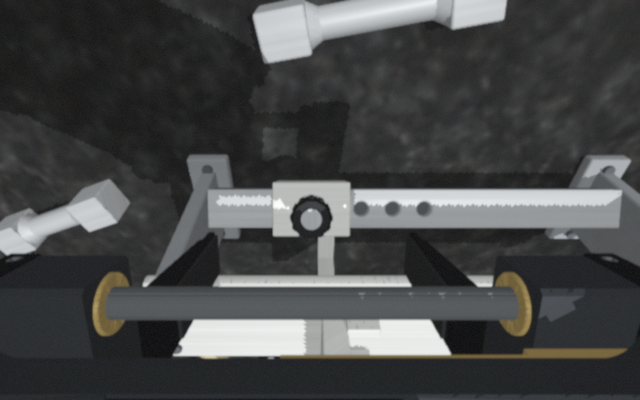

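The knob is at (311,216), about where predicted, so I approach.

>>> send_rows(series="0 0 0.24 0 0 0; 0.01 0 0.24 0 0.01 0; 0 0 0.24 0 0 0; 0.01 0 0.24 0 0.01 0; 0 0 0.24 0 0 0")

```text
t: 4.68
eef_pos: [501.0, 48.0, 143.4]
tcp_rot: [3.141, 0.387, 2.62]
ft_force: [-0.0, 0.9, 0.0]
opening: 0.998
grip_force: 0.0
```

Run:
```python
from h import *
s=env.state(); print(s["t"],S(s["eef_pos"]),s["joints"].round(2),s["ft_force"])
R=Rlean(22); print(S(W(434.6,290.7,85)-63*R[:,2])); plan(W(434.6,290.7,85)-63*R[:,2],R,1)
```

```text
4.675 [410.91633356 290.6095255  143.37893646] [ 0.04  0.51  2.15 -0.95  0.25 -0.11] [-0.04947693  0.8720456   0.0370011 ]
[410.99978461 290.7        143.41258284]
-0 0 0 0 0.02 -0.01
```

>>> send_rows(series="0 0 0 0 0 0; 0 0 0 0 0 0; 0 0 0 0 0 0; 0 0 0 0 0 0; 0 0 0 0 0 0", fingers=0)

```text
t: 5.3
eef_pos: [500.5, 47.7, 143.4]
tcp_rot: [3.141, 0.386, 2.62]
ft_force: [1.1, -0.0, -0.0]
opening: 0.53
grip_force: 0.0
```

Run:
```python
from h import *
s=env.state(); print(s["t"],S(s["eef_pos"]),s["joints"].round(2),S(s["ft_force"]),s["opening"]*95,s["grip_force"])
zp=-np.sin(np.radians(32))*XS+np.cos(np.radians(32))*ZS; plan(np.array(s["eef_pos"])+12.5*zp,rot().as_matrix(),4)
```

```text
5.3 [410.60869693 290.11244826 143.35426223] [ 0.04  0.51  2.15 -0.94  0.25 -0.11] [ 1.0113107   0.53636259 -0.02451027] 50.36154683708879 0.0
0.01 -0 -0.05 0 0 0; 0.01 -0 -0.05 0 0 0; 0.01 -0 -0.05 0 0 0; 0.01 -0 -0.06 0 0 0
```

Still closing.

>>> send_rows(series="0 0 0 0 0 0; 0 0 0 0 0 0; 0 0 0 0 0 0; 0 0 0 0 0 0; 0 0 0 0 0 0")

```text
t: 5.92
eef_pos: [500.5, 47.6, 143.1]
tcp_rot: [-3.142, 0.386, 2.62]
ft_force: [-0.1, -0.3, -0.1]
opening: 0.27
grip_force: 30.0
```

Run:
```python
from h import *
s=env.state(); print(s["t"],S(s["eef_pos"]),S(s["ft_force"]),s["opening"]*95,s["grip_force"])
```

```text
5.925 [410.62481092 290.07011682 143.12297098] [ 0.07196585 -0.25820343 -0.07172258] 25.631637319386503 30.000041930470616
```

>>> send_rows(series="0.01 0 -0.05 0 0 0; 0.01 0 -0.05 0 0 0; 0.01 0 -0.05 0 0 0; 0.01 0 -0.06 0 0 0; 0 0 0 0 0 0")

```text
t: 6.55
eef_pos: [494.6, 51.0, 153.9]
tcp_rot: [-3.142, 0.386, 2.62]
ft_force: [6.1, -3.9, -10.2]
opening: 0.262
grip_force: 30.0
```

Run:
```python
from h import *
s=env.state(); p=S(s["eef_pos"]); print(s["t"],p,s["joints"].round(2),S(s["ft_force"]),s["opening"]*95,s["grip_force"])
zp=np.array([-.53,0,.848]); print("draw",(p-[410.62,290.07,143.12])@zp)
R=rot().as_matrix(); print(R.T@Rlean(22))
plan(W(*(p+[0,63.9,0])),R,8)
```

```text
6.55 [403.87339131 290.09711758 153.89652219] [ 0.05  0.49  2.15 -0.88  0.27 -0.17] [  7.24048984  -0.34135424 -10.19045525] 24.905900879204008 29.998144938144833
draw 12.71419342530541
[[ 9.99997099e-01  1.34504696e-03  1.99809526e-03]
 [-1.34619551e-03  9.99998929e-01  5.73587656e-04]
 [-1.99732162e-03 -5.76275819e-04  9.99997839e-01]]
0 0.13 -0 0 -0 0; 0 0.14 -0 0 0 0; 0 0.13 -0 0 0 0; 0 0.13 -0 0 0 0; 0 0.14 -0 -0 -0 0
0 0.13 -0 0 -0 0; 0 0.13 -0 0 -0 0; 0 0.13 -0 0 -0 0
```

>>> send_rows(series="0 0.13 0 0 0 0; 0 0.14 0 0 0 0; 0 0.13 0 0 0 0; 0 0.13 0 0 0 0; 0 0.14 0 0 0 0")

```text
t: 7.18
eef_pos: [514.9, 85.9, 153.7]
tcp_rot: [-3.141, 0.386, 2.62]
ft_force: [7.1, -6.4, -9.0]
opening: 0.268
grip_force: 30.0
```

>>> send_rows(series="0 0.13 0 0 0 0; 0 0.13 0 0 0 0; 0 0.13 0 0 0 0; 0 0 0 0 0 0")

```text
t: 7.68
eef_pos: [526.8, 106.5, 153.7]
tcp_rot: [3.141, 0.386, 2.621]
ft_force: [7.9, -4.1, -8.7]
opening: 0.265
grip_force: 30.0
```

Run:
```python
from h import *
s=env.state(); p=S(s["eef_pos"]); print(s["t"],p,s["joints"].round(2),S(s["ft_force"]),s["opening"]*95)
zp=np.array([-.53,0,.848]); print("draw",(p-[410.62,290.07,143.12])@zp)
c=look("scene"); X=load("scene")["X"]@np.stack([XS,YS,ZS],1)
c=look("top"); X2=load("top")["X"]@np.stack([XS,YS,ZS],1)
for Y in(X,X2):
    q=Y[(Y[:,:,2]>166)&(Y[:,:,2]<187)&(Y[:,:,0]>455)&(Y[:,:,0]<530)&(Y[:,:,1]>280)&(Y[:,:,1]<550)]
    print([(int(b),int(n)) for n,b in zip(*np.histogram(q[:,1],bins=np.arange(280,560,4))) if n>2])
```

```text
7.675 [404.16647307 354.21143102 153.70059273] [ 0.16  0.53  2.05 -0.76  0.35 -0.2 ] [ 8.88638271  0.38776036 -8.71746412] 25.147333672647722
draw 12.392711908180058
[(356, 7), (360, 28), (364, 17), (368, 38), (372, 53), (528, 5), (532, 19), (536, 17), (540, 23), (544, 41)]
[(356, 41), (360, 41), (364, 38), (368, 34), (528, 41), (532, 25), (536, 28), (540, 25), (544, 3)]
```

>>> send_rows(series="-0.01 0 0.05 0 0 0; -0.01 0 0.05 0 0 0; -0.01 0 0.05 0 0 0; -0.01 0 0.05 0 0 0; 0 0 0 0 0 0")

```text
t: 8.4
eef_pos: [532.2, 102.8, 143.4]
tcp_rot: [3.142, 0.386, 2.62]
ft_force: [5.0, -1.6, -6.2]
opening: 0.268
grip_force: 30.0
```

Run:
```python
from h import *
s=env.state(); p=S(s["eef_pos"]); print(s["t"],p,s["joints"].round(2),S(s["ft_force"]),s["opening"]*95)
zp=np.array([-.53,0,.848]); print("draw",(p-[410.62,290.07,143.12])@zp)
```

```text
8.4 [410.68029703 353.70989284 143.42179257] [ 0.15  0.55  2.04 -0.79  0.34 -0.17] [ 5.10603423  1.0916302  -6.22986268] 25.44653296142279
draw 0.22396267320398158
```

>>> send_rows(series="0 0 0 0 0 0; 0 0 0 0 0 0; 0 0 0 0 0 0; 0 0 0 0 0 0; 0 0 0 0 0 0", fingers=0.8)

```text
t: 9.02
eef_pos: [532.0, 102.9, 143.7]
tcp_rot: [3.142, 0.386, 2.62]
ft_force: [0.3, -0.1, 0.2]
opening: 0.731
grip_force: 0.0
```

>>> send_rows(series="0 0 -0.3 0 0 0; 0 0 -0.6 0 0 0; 0 0 -0.8 0 0 0; 0 0 -0.6 0 0 0; 0 0 0 0 0 0")

```text
t: 9.65
eef_pos: [486.8, 129.3, 273.9]
tcp_rot: [3.138, 0.389, 2.62]
ft_force: [0.2, 0.5, 0.1]
opening: 0.797
grip_force: 0.0
```

Run:
```python
from h import *
s=env.state(); p=S(s["eef_pos"]); print(s["t"],p,s["joints"].round(2),s["opening"])
c=look("wrist"); cv2.imwrite("pics/w4.png",c["color"][:,:,::-1])
for z in(0,9): k=np.array([434.6-.53*(14+z),354.4,85+.848*(14+z)]); print("top face px at draw",z,proj(c,W(*k)))
X=load("wrist")["X"]@np.stack([XS,YS,ZS],1)
q=X[(abs(X[:,:,1]-354.4)<9)&(X[:,:,2]>75)&(X[:,:,2]<125)&(X[:,:,0]<432)&(X[:,:,0]>400)]
print(len(q),np.percentile(q@np.array([-.53,0,.848])-(np.array([434.6,0,85])@np.array([-.53,0,.848])),[50,90,97]),np.median(q[:,1]))
q=X[(X[:,:,2]>166)&(X[:,:,2]<187)&(X[:,:,0]>455)&(X[:,:,0]<530)&(X[:,:,1]>280)&(X[:,:,1]<550)]
print([(int(b),int(n)) for n,b in zip(*np.histogram(q[:,1],bins=np.arange(280,560,3))) if n>2])
```

```text
9.65 [358.21251986 354.14906589 273.87401728] [ 0.23  0.29  2.   -0.47  0.6  -0.47] 0.7974264467895718
top face px at draw 0 [311.28936624 195.06981137]
top face px at draw 9 [311.29342082 195.90320792]
514 [14.97489839 16.0646939  16.59098836] 354.1825768424203
[(358, 103), (361, 131), (364, 137), (367, 137), (370, 139), (373, 12)]
```

View pics/w4.png

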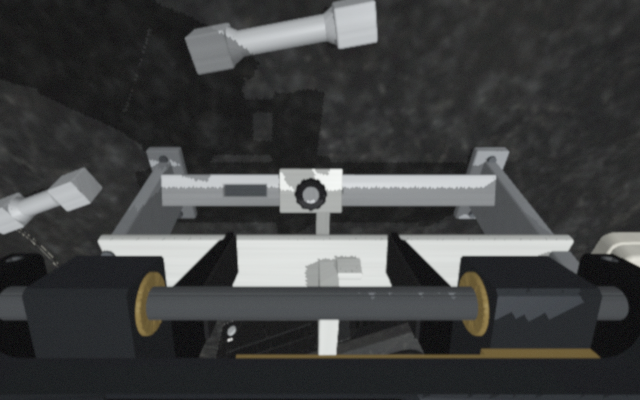

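The pin is home: the knob face reads 15 mm above its home centre, against 14 expected (23 if it were riding on the tube). The stop face is at about 373.5, which leaves a 158 mm gap. Now the bar.

Run:
```python
from kin import *
d=load("wrist"); X=d["X"]@np.stack([XS,YS,ZS],1)
q=X[(abs(X[:,:,0]-325)<45)&(abs(X[:,:,1]-330)<90)&(X[:,:,2]>23)&(X[:,:,2]<40)]
r=cv2.minAreaRect(q[:,:2].astype(np.float32)); print(r,np.median(q[:,2]))
a=np.radians(60.2+9.8); b=np.array([np.cos(a),np.sin(a),0]); y=np.array([np.sin(a),-np.cos(a),0])
R=np.stack([np.cross(y,-ZS),y,-ZS],1)
q0=np.array([.3,.5,1.6,0,1.1,.6])
print(ik(W(324.8,330.5,81),R,q0)); 
Rn2=np.stack([YS,XS,-ZS],1); print(ik(W(473,452.5,216),Rn2,q0))
t=load("top")["X"]@np.stack([XS,YS,ZS],1)
m=t[(t[:,:,2]>190)&(abs(t[:,:,1]-452)<150)&(t[:,:,0]>490)]; print("obst min x",np.percentile(m[:,0],[.5,2,10]) if len(m) else None)
plan(W(324.8,330.5,170),R,10)
```

```text
((324.55419921875, 330.55303955078125), (30.369230270385742, 150.04312133789062), 9.732110023498535) 29.678387611054834
(np.float64(1.5190940762631462e-26), array([1.31292038e-01, 6.25997462e-01, 2.12933298e+00, 2.48341702e-18,
       3.86262207e-01, 4.80509778e-01]))
(np.float64(2.872233311445971e-26), array([ 1.42300139e-01,  6.10050545e-01,  1.55993789e+00, -2.05604424e-18,
        9.71604222e-01,  6.62560146e-01]))
obst min x [594.72888215 599.2140235  626.08406039]
0.12 -0.04 0.14 0.16 0.18 0.79; 0.1 -0.05 0.14 0.15 0.19 0.79; 0.1 -0.06 0.14 0.16 0.18 0.79; 0.07 -0.07 0.16 0.15 0.19 0.79; 0.07 -0.07 0.15 0.16 0.18 0.79
0.05 -0.08 0.16 0.16 0.18 0.79; 0.03 -0.08 0.16 0.15 0.19 0.79; 0.02 -0.08 0.17 0.16 0.18 0.79; -0 -0.07 0.16 0.15 0.19 0.8; -0.02 -0.07 0.17 0.16 0.18 0.79
```

>>> send_rows(series="0.12 -0.04 0.14 0.16 0.18 0.79; 0.1 -0.05 0.14 0.15 0.19 0.79; 0.1 -0.06 0.14 0.16 0.18 0.79; 0.07 -0.07 0.16 0.15 0.19 0.79; 0.07 -0.07 0.15 0.16 0.18 0.79")

```text
t: 10.32
eef_pos: [466.4, 126.7, 218.7]
tcp_rot: [3.073, 0.191, 1.903]
ft_force: [-0.1, -0.0, 0.6]
opening: 0.8
grip_force: 0.0
```

>>> send_rows(series="0.05 -0.08 0.16 0.16 0.18 0.79; 0.03 -0.08 0.16 0.15 0.19 0.79; 0.02 -0.08 0.17 0.16 0.18 0.79; 0 -0.07 0.16 0.15 0.19 0.8; -0.02 -0.07 0.17 0.16 0.18 0.79")

```text
t: 10.95
eef_pos: [445.8, 124.4, 167.9]
tcp_rot: [-3.137, 0.002, 1.215]
ft_force: [-0.1, -0.4, 0.3]
opening: 0.798
grip_force: 0.0
```

Run:
```python
from kin import *
s=env.state(); p=S(s["eef_pos"]); print(s["t"],p,s["joints"].round(2))
a=np.radians(60.2+9.75); y=np.array([np.sin(a),-np.cos(a),0])
R=np.stack([np.cross(y,-ZS),y,-ZS],1)
print((rot().inv()*Rn.from_matrix(R)).as_rotvec())
plan(W(324.7,330.5,125),R,2)
plan(W(324.7,330.5,80.5),R,5)
```

```text
10.95 [324.99120784 329.51809913 167.93712181] [0.13 0.46 2.07 0.   0.62 0.48]
[-0.0046789   0.00159531 -0.00559218]
0.01 0 0.36 -0.01 0 -0.02; 0.01 0 0.36 -0.02 0.01 -0.01
0 0 0.29 -0.01 0 -0.01; 0.01 0 0.29 -0 0 -0; 0 0 0.29 -0.01 0.01 -0.01; 0 0 0.3 -0 -0 -0.01; 0.01 0 0.29 -0.01 -0 -0
```

>>> send_rows(series="0 0 0.29 -0.01 0 -0.01; 0.01 0 0.29 0 0 0; 0 0 0.29 -0.01 0.01 -0.01; 0 0 0.3 0 0 -0.01; 0.01 0 0.25 -0.01 0 0")

```text
t: 11.58
eef_pos: [446.0, 125.5, 82.4]
tcp_rot: [3.14, 0.001, 1.225]
ft_force: [0.6, -0.5, -0.4]
opening: 0.799
grip_force: 0.0
```

Run:
```python
from kin import *
s=env.state(); p=S(s["eef_pos"]); print(s["t"],p,s["joints"].round(2),s["ft_force"])
a=np.radians(60.2+9.75); y=np.array([np.sin(a),-np.cos(a),0])
R=np.stack([np.cross(y,-ZS),y,-ZS],1)
plan(W(324.7,330.5,80.5),R,1)
```

```text
11.575 [324.66835132 330.55076958  82.42866625] [ 0.13  0.62  2.13 -0.    0.39  0.48] [ 0.55802872 -0.53937652 -0.39185193]
-0 0 0.03 0.01 0 0.02
```

>>> send_rows(series="0 0 0.03 0 0 0.02; 0 0 0 0 0 0; 0 0 0 0 0 0; 0 0 0 0 0 0; 0 0 0 0 0 0", fingers=0)

```text
t: 12.2
eef_pos: [446.5, 125.9, 82.8]
tcp_rot: [3.138, -0.001, 1.222]
ft_force: [-0.5, 0.3, 0.1]
opening: 0.333
grip_force: 0.0
```

>>> send_rows(series="0 0 0 0 0 0; 0 0 0 0 0 0; 0 0 0 0 0 0; 0 0 0 0 0 0")

```text
t: 12.7
eef_pos: [446.5, 125.9, 82.7]
tcp_rot: [3.138, -0.001, 1.222]
ft_force: [0.3, -0.9, 4.1]
opening: 0.201
grip_force: 30.0
```

Run:
```python
from kin import *
s=env.state(); p=S(s["eef_pos"]); print(s["t"],p,S(s["ft_force"]),s["opening"]*95,s["grip_force"])
```

```text
12.7 [324.88085694 331.20375967  82.6711294 ] [ 0.74500945 -0.64515019  4.11660897] 19.047599701594372 30.00070631504059
```

>>> send_rows(series="0 0 -0.2 0 0 0; 0 0 -0.5 0 0 0; 0 0 -0.8 0 0 0; 0 0 -0.9 0 0 0; 0 0 -0.5 0 0 0")

```text
t: 13.32
eef_pos: [445.5, 126.0, 259.4]
tcp_rot: [3.137, -0.002, 1.222]
ft_force: [0.7, 0.5, -4.9]
opening: 0.203
grip_force: 30.0
```

Run:
```python
from kin import *
s=env.state(); p=S(s["eef_pos"]); print(s["t"],p,S(s["ft_force"]),s["moment"],s["opening"]*95,s["grip_force"])
c=look("top"); d=load("top"); X=d["X"]@np.stack([XS,YS,ZS],1)
cv2.imwrite("pics/t5.png",cv2.resize(c["color"][130:280,230:430,::-1],None,fx=4,fy=4))
Rn2=np.stack([YS,XS,-ZS],1); plan(W(473,452.5,270),Rn2,5)
```

```text
13.325 [323.99856181 330.77667827 259.4131377 ] [ 0.35372289  0.81146732 -4.86514936] [ 0.01394849 -0.05494354  0.02883176] 19.252227493395687 29.998725950717926
0.31 0.56 -0.02 0.01 -0 0.2; 0.34 0.54 -0.02 0.01 -0.01 0.19; 0.35 0.54 -0.03 0.01 -0 0.2; 0.37 0.52 -0.02 0.01 -0.01 0.2; 0.38 0.51 -0.03 0.01 -0 0.19
```

View pics/t5.png

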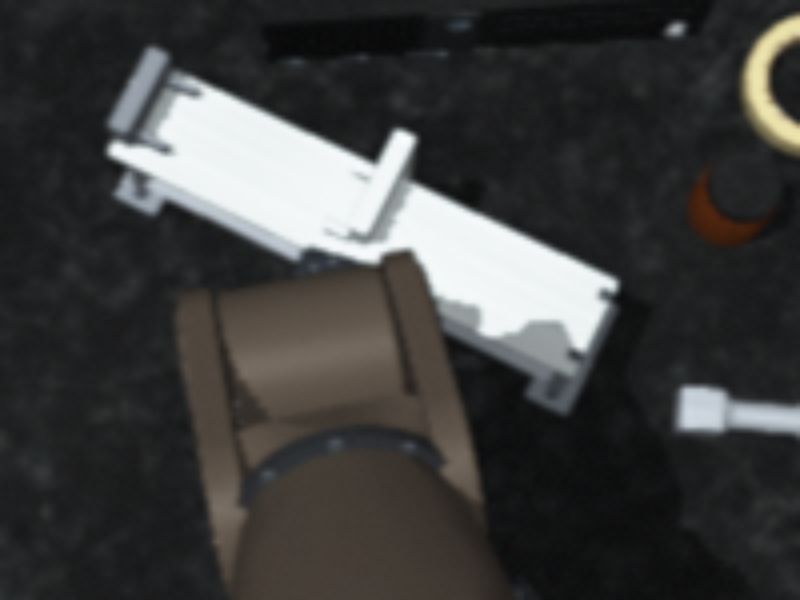

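The bar is held level, weighing about 4.9 N. The stop sits at mid-deck, at (375,185) in the crop. I raise it first, then carry it over.

Run:
```python
from kin import *
s=env.state(); Rn2=np.stack([YS,XS,-ZS],1)
# second leg computed as if lifted by 54 mm first
import h
st=dict(s); st["eef_pos"]=np.array(s["eef_pos"])+[0,0,54]
class E: 
    state=staticmethod(lambda: st)
h.env=E; h.plan(W(473.3,452.5,312),Rn2,5)
```

```text
0.31 0.56 0.02 0.01 -0 0.2; 0.34 0.54 0.02 0.01 -0.01 0.19; 0.35 0.54 0.01 0.01 -0 0.2; 0.36 0.52 0.02 0.01 -0.01 0.2; 0.39 0.51 0.01 0.01 -0 0.19
```

>>> send_rows(series="0 0 -0.4 0 0 0; 0 0 -0.5 0 0 0; 0 0 0 0 0 0")

```text
t: 13.75
eef_pos: [445.7, 126.1, 311.2]
tcp_rot: [3.136, -0.002, 1.222]
ft_force: [-0.8, -0.7, -6.2]
opening: 0.202
grip_force: 30.0
```

>>> send_rows(series="0.31 0.56 0.02 0.01 0 0.2; 0.34 0.54 0.02 0.01 -0.01 0.19; 0.35 0.54 0.01 0.01 0 0.2; 0.36 0.52 0.02 0.01 -0.01 0.2; 0.39 0.51 0.01 0.01 0 0.19")

```text
t: 14.38
eef_pos: [635.7, 157.3, 302.6]
tcp_rot: [-3.133, 0.005, 1.05]
ft_force: [0.3, -0.6, -5.1]
opening: 0.203
grip_force: 30.0
```

>>> send_rows(series="0 0 0 0 0 0; 0 0 0 0 0 0")

```text
t: 14.62
eef_pos: [634.2, 157.0, 303.3]
tcp_rot: [-3.133, 0.005, 1.051]
ft_force: [-0.3, 0.4, -4.4]
opening: 0.205
grip_force: 30.0
```

Run:
```python
from kin import *
s=env.state(); p=S(s["eef_pos"]); print(s["t"],p,s["joints"].round(2),S(s["ft_force"]))
c=look("wrist"); cv2.imwrite("pics/w6.png",c["color"][:,:,::-1])
X=load("wrist")["X"]@np.stack([XS,YS,ZS],1)
q=X[(X[:,:,2]>166)&(X[:,:,2]<185)&(X[:,:,1]>520)&(X[:,:,1]<560)&(X[:,:,0]>430)&(X[:,:,0]<520)]; print("plate",np.percentile(q,[1,50,99],axis=0).round(1))
f=q[q[:,2]<176]; 
for a,b in((440,460),(460,480),(480,510)):
    g=q[(q[:,0]>a)&(q[:,0]<b)]; print(a,np.percentile(g[:,1],[1,3,10,50]).round(1) if len(g) else 0)
e=X[(X[:,:,2]>155)&(X[:,:,2]<162)&(X[:,:,1]>508)&(X[:,:,1]<529)&(X[:,:,0]>430)&(X[:,:,0]<520)]; print("ears",len(e),[(int(b),int(n)) for n,b in zip(*np.histogram(e[:,0],bins=np.arange(430,520,3))) if n])
dk=X[(abs(X[:,:,2]-141)<3)]
for a in(400,420,440,460,480,500,515,540):
    g=dk[(abs(dk[:,1]-a)<8)]; print("deck x range at",a,np.percentile(g[:,0],[1,99]).round(1) if len(g)>20 else 0)
b=X[(X[:,:,2]>215)&(X[:,:,2]<262)&(abs(X[:,:,0]-473)<25)&(X[:,:,1]>480)&(X[:,:,1]<540)]; print("bar head",len(b),np.percentile(b,[1,50,99],axis=0).round(1) if len(b) else 0)
```

```text
14.625 [472.32360994 451.45138738 303.32919813] [0.14 0.53 1.47 0.   1.16 0.66] [-0.46645056  0.18601271 -4.43241796]
plate [[446.2 532.  177.6]
 [476.4 539.4 181.2]
 [506.4 546.5 182.9]]
440 [532.1 532.4 533.4 539. ]
460 [532.  532.1 533.1 539.4]
480 [532.  532.  533.1 539.4]
ears 354 [(451, 23), (454, 29), (457, 5), (493, 49), (496, 144), (499, 104)]
deck x range at 400 0
deck x range at 420 [436.  508.7]
deck x range at 440 [436.7 508.4]
deck x range at 460 [436.8 508.5]
deck x range at 480 [436.5 508.8]
deck x range at 500 [436.4 508.9]
deck x range at 515 [436.5 509.1]
deck x range at 540 [436.4 444.3]
bar head 7061 [[456.7 480.8 240.1]
 [471.3 506.9 250.4]
 [485.6 524.9 252. ]]
```

View pics/w6.png

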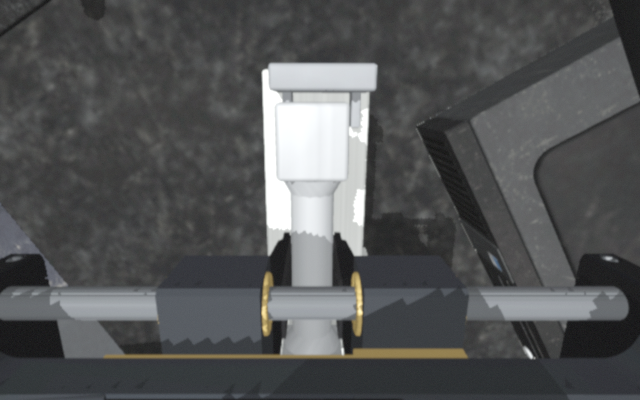

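The plate is at (322,77), and the bar's head at (312,140) lies over the deck between the ears. I need to shift it +1.5 mm in x and +2.5 mm in y, level it, then descend.

Run:
```python
from kin import *
X=load("wrist")["X"]@np.stack([XS,YS,ZS],1)
b=X[105:180,280:345].reshape(-1,3); b=b[(b[:,2]>245)&(b[:,2]<257)]
c=np.linalg.lstsq(np.c_[b[:,:2]-b[:,:2].mean(0),np.ones(len(b))],b[:,2],rcond=None)[0]; print("slope x,y (deg)",np.degrees(c[:2]),c[2],np.percentile(b[:,1],[.2,1,99]))
P=b[:,:2]; print(cv2.minAreaRect(P.astype(np.float32)))
Rn2=np.stack([YS,XS,-ZS],1); print((rot().inv()*Rn.from_matrix(Rn2)).as_rotvec(degrees=True))
plan(W(473.8,454.1,303),Rn2,2)
```

```text
slope x,y (deg) [-0.59499299 -0.42188117] 250.61798919215866 [494.87165609 495.0888814  524.49543654]
((471.31927490234375, 509.5827941894531), (26.5484619140625, 29.841552734375), 0.03700308874249458)
[-0.42483026  0.2657226   0.04510651]
0.02 0.01 0.01 -0.02 0.01 0; 0.02 0.02 0.01 -0.02 0.02 0
```

>>> send_rows(series="0.02 0.01 0.01 -0.02 0.01 0; 0.02 0.02 0.01 -0.02 0.02 0; 0 0 0.3 0 0 0; 0 0 0.3 0 0 0; 0 0 0.2 0 0 0")

```text
t: 15.3
eef_pos: [637.4, 158.3, 254.3]
tcp_rot: [-3.141, -0.001, 1.051]
ft_force: [0.4, 0.7, -5.5]
opening: 0.2
grip_force: 30.0
```

Run:
```python
from kin import *
s=env.state(); p=S(s["eef_pos"]); print(s["t"],p,S(s["ft_force"]))
c=look("wrist"); X=load("wrist")["X"]@np.stack([XS,YS,ZS],1); zt=p[2]-67.7+15
b=X[(abs(X[:,:,2]-zt)<5)&(abs(X[:,:,0]-473)<24)&(X[:,:,1]>490)&(X[:,:,1]<530)]
print(zt,np.percentile(b,[.5,50,99.5],axis=0).round(1))
q=b[b[:,2]>np.median(b[:,2])-2]; c=np.linalg.lstsq(np.c_[q[:,:2]-q[:,:2].mean(0),np.ones(len(q))],q[:,2],rcond=None)[0]; print(np.degrees(c[:2]),cv2.minAreaRect(q[:,:2].astype(np.float32)))
Rn2=np.stack([YS,XS,-ZS],1); plan(W(473.8,454.1,227),Rn2,2)
```

```text
15.3 [474.42752139 454.14212737 254.31490991] [-0.01317708  0.74715746 -5.45714778]
201.61490991237173 [[459.  490.8 197. ]
 [473.9 512.1 201.8]
 [488.5 528.3 203.6]]
[-0.26337119  0.1690351 ] ((473.7178955078125, 510.41473388671875), (29.9587345123291, 35.692344665527344), 0.011357293464243412)
0 -0 0.22 -0 0 0; 0 -0.01 0.21 -0.01 0 0
```

>>> send_rows(series="0 -0.01 0.2 0 0 0; 0 -0.01 0.15 0 0 0; 0 0 0.1 0 0 0; 0 0 0.02 0 0 0; 0 0 0 0 0 0")

```text
t: 15.98
eef_pos: [637.0, 159.0, 228.4]
tcp_rot: [3.14, -0.002, 1.051]
ft_force: [-0.2, 0.6, -5.5]
opening: 0.202
grip_force: 30.0
```

Run:
```python
from kin import *
s=env.state(); p=S(s["eef_pos"]); print(s["t"],p,S(s["ft_force"]),s["tcp_rot"])
```

```text
15.975 [473.68872079 454.55141441 228.44473834] [-0.44503419  0.47174246 -5.54100573] [ 3.13966682e+00 -2.47062027e-03  1.05120886e+00]
```

>>> send_rows(series="0 -0.01 0.03 0 0 0; 0 0 0.03 0 0 0; 0 0 0 0 0 0")

```text
t: 16.35
eef_pos: [636.3, 159.3, 224.6]
tcp_rot: [3.14, -0.002, 1.051]
ft_force: [0.3, 0.3, -4.7]
opening: 0.204
grip_force: 30.0
```

>>> send_rows(series="0 0 0.01 0 0 0; 0 0 0.01 0 0 0; 0 0 0 0 0 0")

```text
t: 16.73
eef_pos: [636.3, 159.4, 223.7]
tcp_rot: [3.14, -0.002, 1.051]
ft_force: [-1.2, -0.9, -0.3]
opening: 0.199
grip_force: 30.0
```

The deck now carries the weight, so I release.

>>> send_rows(series="0 0 0 0 0 0; 0 0 0 0 0 0; 0 0 0 0 0 0; 0 0 0 0 0 0; 0 0 0 0 0 0", fingers=0.48)

```text
t: 17.35
eef_pos: [636.3, 159.3, 223.4]
tcp_rot: [3.14, -0.002, 1.051]
ft_force: [-0.6, 0.5, -0.0]
opening: 0.475
grip_force: 0.0
```

>>> send_rows(series="0 0 -0.2 0 0 0; 0 0 -0.5 0 0 0; 0 0 -0.7 0 0 0; 0 0 -0.7 0 0 0; 0 0 0 0 0 0")

```text
t: 17.98
eef_pos: [636.5, 159.3, 353.8]
tcp_rot: [3.135, -0.006, 1.051]
ft_force: [-0.1, -0.5, 0.8]
opening: 0.48
grip_force: 0.0
```

>>> send_rows(series="-0.8 -0.2 -0.3 0 0 0; -0.8 -0.6 0 0 0 0; -0.4 -0.9 0 0 0 0; 0 -1 0 0 0 0; 0 0 0 0 0 0")

```text
t: 18.6
eef_pos: [432.9, 136.3, 367.3]
tcp_rot: [3.14, -0.002, 1.053]
ft_force: [-0.4, -0.1, -0.0]
opening: 0.483
grip_force: 0.0
```

Run:
```python
from kin import *
s=env.state(); p=S(s["eef_pos"]); print(s["t"],p,s["opening"],s["joints"].round(2))
c0=look("scene"); c=look("wrist"); cv2.imwrite("pics/w7.png",np.hstack([c0["color"][120:280,220:420],c["color"][120:280,220:420]])[:,:,::-1].repeat(2,0).repeat(2,1))
for n in("scene","wrist","top"):
    if n=="top": look(n)
    X=load(n)["X"]@np.stack([XS,YS,ZS],1)
    r=lambda lo,hi:X[(X[:,:,2]>lo)&(X[:,:,2]<hi)&(X[:,:,0]>440)&(X[:,:,0]<520)&(X[:,:,1]>340)&(X[:,:,1]<560)]
    h=r(165,188); b=r(163,176); b=b[(b[:,1]>377)&(b[:,1]<529)&(abs(b[:,0]-473)<22)]
    print(n,"bar",len(b),np.percentile(b,[1,50,99],axis=0).round(1).tolist() if len(b)>10 else 0, cv2.minAreaRect(b[:,:2].astype(np.float32)) if len(b)>10 else 0)
```

```text
18.6 [307.89985929 333.41506756 367.33367871] 0.4828034423993417 [0.16 0.16 1.85 0.   1.13 0.68]
scene bar 333 [[457.1, 379.9, 163.2], [469.7, 454.1, 169.7], [487.4, 526.0, 173.7]] ((472.0450439453125, 452.9685363769531), (148.9278564453125, 33.046146392822266), 89.1009292602539)
wrist bar 3706 [[456.9, 379.6, 163.2], [470.3, 414.3, 167.1], [485.5, 482.5, 172.7]] ((471.5599365234375, 431.2512512207031), (105.37943267822266, 31.084171295166016), 89.56327819824219)
top bar 431 [[457.0, 378.5, 163.2], [471.5, 453.5, 169.3], [486.8, 525.1, 175.4]] ((471.57318115234375, 452.8245544433594), (31.458572387695312, 151.05819702148438), 0.18955637514591217)
```

View pics/w7.png

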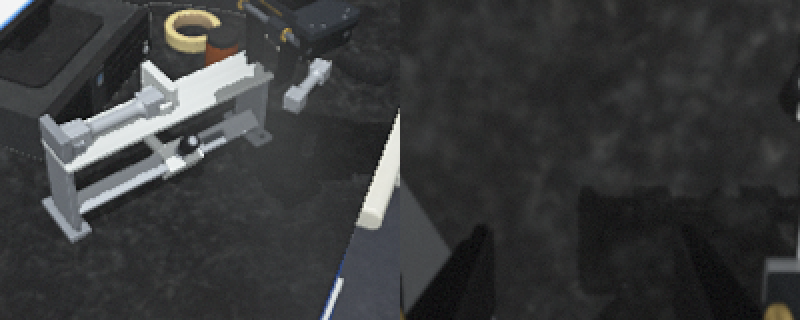

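The bar lies flat in the nest at (471.7, 452.9), against a target of (472.7, 453), between the stop and the plate. The pin is home, the bystanders are where they were, and the arm is clear.

```bash
python3 -c "
from cell import env
print(env.job_done())"
```

```text
the job is handed in; nothing more can be done
None
```

The job is handed in: the stop is pinned home in the middle hole and the longer bar lies flat between stop and end plate, about 1 mm off the nest centre; early on, the fingertips bumped the deck edge once, with about 70 N at the wrist (limit 120 N).

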